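# Reset the red page stop of a hole punch to the green-marked notch

### The arm

A 6-joint arm with a two-finger parallel gripper is mounted at the origin on the work surface. World frame = base frame: x ahead of the robot, y to its left, z up, the work surface at z = 0. Lengths are in m, angles in rad, forces in N, time in s.
With the tool pointing down it reaches from about 0.375 to 0.9 m from the base axis. Payload 3.1 kg.
Tool frame: the origin (TCP) lies between the finger pads, 19 mm behind the fingertips; this is the grasp point; z points along the fingers, y is the line along which they close (so a half turn about z gives the same grasp; the last joint's range is limited). The gripper opens to 85 mm and grips with 20 to 120 N. Pads are 22 mm wide; open, the fingers measure 114 mm over their backs; the gripper's body (76 mm by 85 mm) begins 54 mm behind the grasp point. The pads swing forward as they close: fully open they stand 13 mm farther back than shut.
Start: joints at [1.167, 0.527, 1.433, -0, 1.181, -0.178], TCP at [0.14, 0.609, 0.25] pointing down, gripper open.
Joint ranges: [-3.08, 3.08], [-0.75, 2.2], [0.22, 2.44], [-1.43, 4.57], [0, 2.65], [-2.85, 2.85]. Speed limits (rad/s): [2.79, 2.79, 3.14, 3.14, 3.14, 3.14].

### API

Orientations are given as a unit quaternion [x, y, z, w].
In Python, from station import manip gives the robot as it stands.
- The arm moves only by the tool drive_tool, never from a script. Its argument "plan" is a list of rows, each a list of 7 numbers: the shift along the tool's x, y, z in m, then the turn, a rotation vector about the tool's x, y, z in degrees, then the opening, from -1 (shut) to 1 (fully open). In form: [[x, y, z, wx, wy, wz, gripper], ...]. A call has 1 to 10 rows; each row shifts and turns the commanded pose from where the row before left it, along the tool's axes as they then stand; what a row does not reach is not made up. A row lasts 1/10 s, in which the tool goes at most 50 mm and 8.59 degrees, less where a joint would pass 70% of its speed; a pose out of reach is approached as far as the arm can. A call is refused whole if a number of a shift passes 0.05 or a number of a turn 8.59, either way. A call with a gripper value outside its range is refused whole. The fingers move at their own pace and stop on an object; "newtons" is the grip in N (left out, the last holds). Time passes only in rows, so rows that do not move let the fingers close. It gives the time, the measured TCP pose, the force, the opening and the grip force at its end, in the units of the state.
- manip.sense(): the state, without advancing time (a new reading comes with each control period).
- manip.snapshot(name): name is "side" or "top"; returns a dict with "image" (480x640x3 uint8, red, green, blue), "z_map" (480x640 float32, m along the optical axis (not along the pixel's ray), 0 where there is no reading), "fov_y" (degrees; the focal length in pixels is half the picture's height over the tangent of half this angle, whatever the lens; pixels are square), "cx", "cy" (the principal point, pixels), "extrinsics" (4x4, takes a point from camera to world coordinates). Camera axes: x right, y up, looking along -z (the intrinsics and any distortion apply to the point x, -y, -z); pixel columns grow to the right and rows downward; lengths in m; the calibration is good to about 2 mm. A picture is of the moment at which its call begins.
- manip.sign_off(): hands the job in; it is judged then, once.
The state is a dict: "t": time; "q": joint angles; "qd": joint speeds; "tau": joint torques, N m; "tcp_pos": TCP position; "tool_rot": TCP orientation; "force": force on the tool from outside, world axes, zero at the start; "ft_torque": the same for the moment, N m; "finger_gap": opening from 0.0 (shut) to 1.0 (fully open); "gripper_force": force on a finger pad.
Only numpy, scipy, OpenCV 4.12 (cv2) and the standard library are available. Lean on these libraries where they do the work, as an engineer would, in place of code of your own. Each camera call takes 0.05 s, during which the arm holds its last target. There are 200 camera calls.

### The job

The next pages to be punched are the size marked by the green tab on the hole punch's notched rail. Take the red page stop by its knob, lift it out of its notch, and drop it fully home, upright, into the notch beside the green tab. Leave the black page stop in its notch.

Things in the scene. Friction and masses are not known exactly. Their poses are not given: they have to be found in the camera images.
- red_stop: Loose page stop, 120 g, standing in an end notch. Origin: centre of foot underside; z up, y along rail, x across it. Foot 24 (x) by 12 (y) mm, 27 tall, tapered tip; steel collar 38 by 28, z 27-32; thin blade 20 wide from collar to x = +64; red flat-sided knob 18 (x) by 28 (y), z 32-74. Grip the knob from above, fingers closing along x, TCP at z about 58 mm.
- green_notch (a point): Target: centre of the floor of the notch beside the green tab; the stop's origin belongs here. Axes as the rail's. The tab, a flat green 26 mm square 3 mm thick, lies on the rail top 41 mm to -x (robot side) of the notch centre. It marks one of the three middle notches, all empty; white and blue tabs mark the other two; which is which varies.
- gauge: Hole punch, fixed. Origin at desk level under the middle notch; y along the rail, x across it towards the punch head. Aluminium rail 98 by 360 mm, top z 36; 5 notches at x 0, y -120, -60, 0, 60, 120, floor z 12. Each is 30 (x) by 18 (y) mm, flared over the top 10 mm to 44 by 32. Feet clear it when lifted over 24 mm. Grey bed z 30; black head x 127-183, z 60; its steel bar to x 188, z 79.
- black_stop: Black-knobbed page stop, otherwise the same as the red one (sizes, origin, axes), loose in the end notch at the rail's other end. To be left there.

How it is judged:
On the way:
1. the red stop is lifted clear of its notch, its foot above the rail's top (z of red_stop in the frame of gauge above 0.037 m and contact force between red_stop and the fingers above 0.5 N), for 0.1 s.
At the end, for the whole second after the job is handed in: The red stop stands at rest in the notch beside the green tab, within 10 mm of its centre, its foot within 4 mm of the notch floor, upright within 10 degrees and let go; the black stop is within 15 mm of where it started, in its own notch (horizontal distance between red_stop and green_notch below 0.01 m and z of red_stop in the frame of green_notch below 0.004 m and angle between red_stop's own z axis and vertical below 0.17 rad and linear speed of red_stop below 0.02 m/s and distance of black_stop from where it was at the start of the episode below 0.015 m); the robot touches nothing.
It fails at once if the black stop is moved out of its notch (more than 20 mm) (distance of black_stop from where it was at the start of the episode above 0.02 m).
It also fails if it takes over 34 s, if anything falls off the work surface, if the arm or the gripper's body presses on something with over 40 N, if the wrist force passes 120 N, or if a joint passes its speed limit or range.

## Working session

There is one attempt and no reset: what is moved stays moved. The work goes in short steps, Python scripts to look and compute and a tool call to move; the robot and the scene stay as the last step left them, time stands still between calls to the robot, and variables do not carry over. Pictures are saved under pics/ and viewed, at most 10 in all, crops included, and the job is handed in when it is done.

Besides the shell and the picture viewer there is one more tool, called after ">>>" in YAML: its name, and indented under it one key for each argument. drive_tool: Moves the arm, as the interface text tells. Its arguments: {"type":"object","properties":{"plan":{"type":"array"},"newtons":{"type":"number"}},"required":["plan"]}

```bash
mkdir -p pics; cat > h.py <<'E'
import numpy as np, cv2
from station import manip
def snap(n):
    s=manip.snapshot(n); np.savez(''+n+'.npz',**s); return s
def cloud(s):
    z=s['z_map']; f=240/np.tan(np.radians(s['fov_y'])/2)
    v,u=np.mgrid[0:480,0:640]
    P=np.stack([(u-s['cx'])/f*z,-(v-s['cy'])/f*z,-z,np.ones_like(z)],-1)
    return (P@np.array(s['extrinsics']).T)[...,:3]
E
python3 - <<'E'
from h import *
for n in('top','side'):
    s=snap(n); cv2.imwrite(f'pics/{n}0.png',s['image'][...,::-1]); print({k:v for k,v in s.items() if k not in('image','z_map')})
print(manip.sense())
E
```

```text
{'fov_y': 44.89134094611707, 'cx': 331.2156561742498, 'cy': 244.16695359634554, 'extrinsics': array([[-0.00888312,  0.99098869, -0.13365072,  0.45953067],
       [-0.9997352 , -0.00596407,  0.02222538,  0.06168078],
       [ 0.021228  ,  0.13381276,  0.99077925,  0.77804732],
       [ 0.        ,  0.        ,  0.        ,  1.        ]])}
{'fov_y': 46.63549364647456, 'cx': 321.58149327493726, 'cy': 237.99822289535732, 'extrinsics': array([[-0.66775918,  0.56420951, -0.4855567 ,  0.18276696],
       [-0.74432685, -0.51370163,  0.42671792,  0.39844551],
       [-0.00867296,  0.6463577 ,  0.76298526,  0.6521538 ],
       [ 0.        ,  0.        ,  0.        ,  1.        ]])}
{'t': 0.1, 'q': array([ 1.16647067e+00,  5.28375547e-01,  1.43377640e+00,  1.96793817e-05,
        1.18141648e+00, -1.78529329e-01]), 'qd': array([-0.00196263, -0.00317196, -0.00361235,  0.00153405,  0.00079175,
       -0.00027008]), 'tau': array([-3.49610191e-04, -4.43306994e+01, -1.78585553e+01, -2.14800675e-04,
        3.93918759e-03,  3.10159749e-05]), 'tcp_pos': array([0.13966629, 0.60856748, 0.24912929]), 'tool_rot': array([ 1.12662147e-01,  9.93632862e-01, -9.43618417e-04, -2.92555399e-04]), 'force': array([ 0.16346705, -0.81312699, -0.49706452]), 'ft_torque': array([-0.0278563 , -0.01358182,  0.00758721]), 'gripper_force': 0.0, 'finger_gap': 0.9996513092053204}
```

View pics/top0.png

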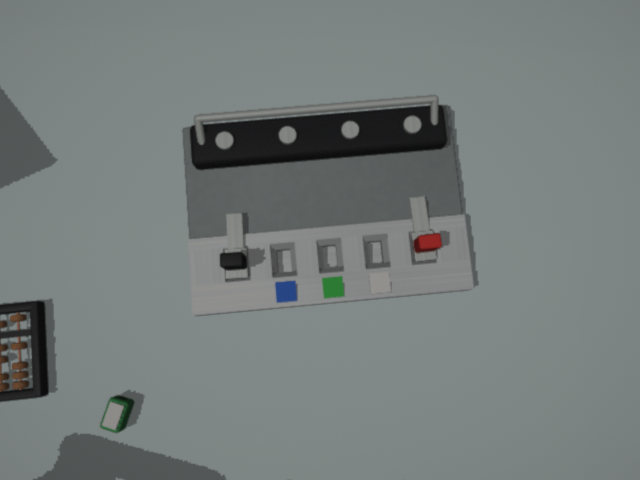

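View pics/side0.png

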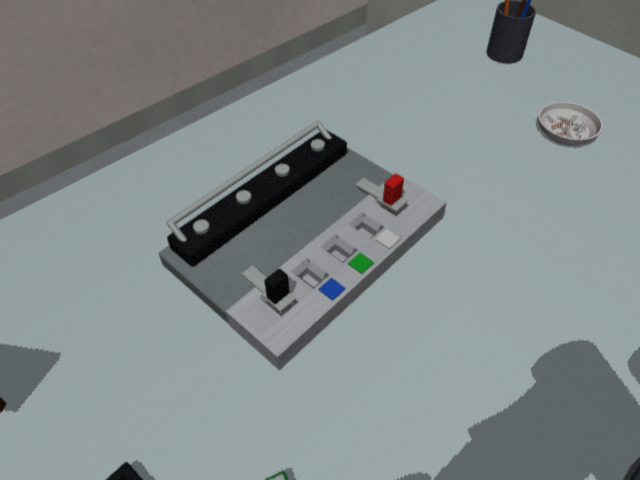

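The top view shows the green tab at (333,287), beside the middle notch at about (330,256). The red knob is in the right-hand end notch at (428,242) and the black one is at (233,261). The side view agrees.

```bash
python3 - <<'E'
from h import *
for n in('top','side'):
    s=dict(np.load(n+'.npz')); P=cloud(s); hsv=cv2.cvtColor(s['image'],cv2.COLOR_RGB2HSV).astype(int)
    H,S,V=hsv[...,0],hsv[...,1],hsv[...,2]; z=P[...,2]; ok=s['z_map']>0
    roi=(P[...,0]>.35)&(P[...,0]<.75)&(abs(P[...,1]-.06)<.25)&ok
    red=roi&((H<8)|(H>172))&(S>150)&(z>.05)
    blk=roi&(V<50)&(z>.05)&(P[...,0]<.52)
    for nm,m in dict(red=red,blk=blk).items():
        p=P[m]; zt=np.percentile(p[:,2],90); t=p[p[:,2]>zt-.006]
        r=cv2.minAreaRect((t[:,:2]*1000).astype(np.float32)); print(n,nm,len(t),zt.round(4),t.mean(0).round(4),np.round(r[0],1),np.round(r[1],1),round(r[2],1))
    for nm,m in dict(green=roi&(H>50)&(H<75)&(S>120)&(z<.06),blue=roi&(H>100)&(H<130)&(S>120)&(z<.06)).items():
        p=P[m]; r=cv2.minAreaRect((p[:,:2]*1000).astype(np.float32)); print(n,nm,len(p),p.mean(0).round(4),np.round(r[0],1),np.round(r[1],1),round(r[2],1))
    rail=roi&(abs(z-.036)<.0045)&(S<60)&(V>80)
    p=P[rail]; r=cv2.minAreaRect((p[:,:2]*1000).astype(np.float32)); print(n,'rail',len(p),np.round(r[0],1),np.round(r[1],1),round(r[2],1))
im=np.load('top.npz')['image'][180:330,170:490,::-1]
cv2.imwrite('pics/crop.png',cv2.resize(im,None,fx=2.5,fy=2.5,interpolation=2))
E
```

```text
top red 313 0.0867 [ 0.5555 -0.0722  0.0853] [555.7 -72.8] [17.5 26.9] 7.4Traceback (most recent call last):
  File "<stdin>", line 9, in <module>
    return _quantile_unchecked(
        a, q, axis, out, overwrite_input, method, keepdims, weights)
    return _ureduce(a,
                    func=_quantile_ureduce_func,
    ...<5 lines>...
                    overwrite_input=overwrite_input,
                    method=method)
    r = func(a, **kwargs)
    result = _quantile(arr,
                       quantiles=q,
    ...<2 lines>...
                       out=out,
                       weights=wgt)
    slices_having_nans = np.isnan(arr[-1, ...])
                                  ~~~^^^^^^^^^
IndexError: index -1 is out of bounds for axis 0 with size 0
```

```bash
cat > m.py <<'E'
from h import *
def rect(n,nm,p):
    p=p[np.all(abs(p-np.median(p,0))<.4,1)]
    r=cv2.minAreaRect((p[:,:2]*1000).astype(np.float32)); print(n,nm,len(p),p.mean(0).round(4),np.round(r[0],1),np.round(r[1],1),round(r[2],1))
def meas(n):
    s=dict(np.load(n+'.npz')); P=cloud(s); hsv=cv2.cvtColor(s['image'],cv2.COLOR_RGB2HSV).astype(int)
    H,S,V=hsv[...,0],hsv[...,1],hsv[...,2]; z=P[...,2]; ok=s['z_map']>0
    roi=(P[...,0]>.4)&(P[...,0]<.8)&(abs(P[...,1]-.06)<.25)&ok
    top=abs(z-.086)<.005
    rect(n,'red',P[roi&((H<8)|(H>172))&(S>150)&top])
    rect(n,'blk',P[roi&(V<60)&top&(P[...,0]<.59)&(P[...,1]>.15)])
    rect(n,'green',P[roi&(H>50)&(H<75)&(S>120)&(z<.06)])
    rect(n,'blue',P[roi&(H>100)&(H<130)&(S>120)&(z<.06)])
    m=(roi&(abs(z-.036)<.004)&(S<60)&(V>110)).astype(np.uint8)
    m=cv2.morphologyEx(m,cv2.MORPH_OPEN,np.ones((5,5)))>0
    rect(n,'rail',P[m])
E
python3 - <<'E'
from m import *
im=np.load('top.npz')['image'][180:330,170:490,::-1]
cv2.imwrite('pics/crop.png',cv2.resize(im,None,fx=2.5,fy=2.5,interpolation=2))
for n in('top','side'): meas(n)
E
```

```text
top red 311 [ 0.5555 -0.0723  0.0853] [555.7 -72.8] [17.5 26.9] 7.4
top blk 345 [0.5349 0.1655 0.0852] [535.2 165.8] [18.  27.8] 2.3
top green 370 [0.5047 0.0437 0.0387] [504.7  43.6] [24.2 24.5] 5.2
top blue 386 [0.4994 0.1033 0.0387] [499.5 103.3] [24.6 25.2] 4.6
top rail 14494 [0.5311 0.0481 0.0356] [534.4  46.1] [ 98.5 360.7] 4.9
side red 149 [ 0.5544 -0.0685  0.0847] [544.4  45.1] [ 15.5 259. ] 5.3
side blk 245 [0.533  0.1685 0.0851] [533.9 167.8] [17.2 26.5] 5.6
side green 342 [0.5357 0.0555 0.0401] [618.4  85.1] [316.  230.3] 74.2
side blue 520 [0.5663 0.0973 0.042 ] [608.9  52.5] [227.8 320.7] 8.9
side rail 9293 [0.5274 0.0717 0.0356] [534.8  46.2] [100.2 361.5] 5.0
```

View pics/crop.png

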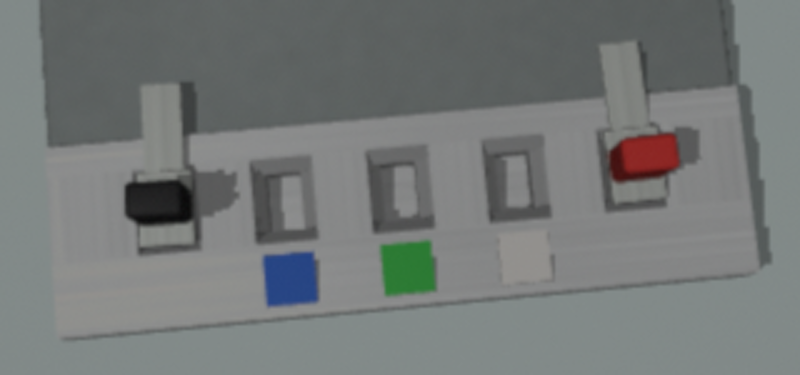

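The enlarged crop shows the middle notch at about (400,190), directly beside the green tab at (408,267). Red is at (645,157) and black at (158,202). The tabs, rail and knobs agree: rail yaw is 5.0°, the target notch is at (0.5454, 0.047) and the red stop is at (0.5557, -0.0727). Next I turn the tool 72° and go over to it.

>>> drive_tool:
  plan:
    - [0,0,0,0,0,8,1]
    - [0,0,0,0,0,8,1]
    - [0,0,0,0,0,8,1]
    - [0,0,0,0,0,8,1]
    - [0,0,0,0,0,8,1]
    - [0,0,0,0,0,8,1]
    - [0,0,0,0,0,8,1]
    - [0,0,0,0,0,8,1]
    - [0,0,0,0,0,8,1]
    - [0,0,0,0,0,0,1]

```text
t: 1.1
tcp_pos: [0.1398, 0.6088, 0.2495]
tool_rot: [0.675, 0.738, -0.001, 0.0]
force: [0.3, -0.6, 0.4]
finger_gap: 1.001
gripper_force: 0.0
```

>>> drive_tool:
  plan:
    - [-0.035,0.018,0,0,0,0,1]
    - [-0.035,0.018,0,0,0,0,1]
    - [-0.035,0.018,0,0,0,0,1]
    - [-0.035,0.018,0,0,0,0,1]
    - [-0.035,0.018,0,0,0,0,1]
    - [-0.035,0.018,0,0,0,0,1]
    - [-0.035,0.018,0,0,0,0,1]
    - [-0.035,0.018,0,0,0,0,1]
    - [-0.035,0.018,0,0,0,0,1]
    - [-0.035,0.018,0,0,0,0,1]

```text
t: 2.1
tcp_pos: [0.3506, 0.275, 0.25]
tool_rot: [0.674, 0.739, 0.0, 0.0]
force: [1.2, 0.2, 0.5]
finger_gap: 1.002
gripper_force: 0.0
```

>>> drive_tool:
  plan:
    - [-0.035,0.018,0,0,0,0,1]
    - [-0.035,0.018,0,0,0,0,1]
    - [-0.035,0.018,0,0,0,0,1]
    - [-0.035,0.018,0,0,0,0,1]
    - [-0.035,0.018,0,0,0,0,1]
    - [-0.035,0.018,0,0,0,0,1]
    - [-0.035,0.018,0,0,0,0,1]
    - [-0.035,0.018,0,0,0,0,1]
    - [0,0,0,0,0,0,1]
    - [0,0,0,0,0,0,1]

```text
t: 3.1
tcp_pos: [0.5181, 0.0095, 0.2496]
tool_rot: [0.675, 0.738, -0.0, -0.001]
force: [-0.2, 1.4, 0.2]
finger_gap: 0.998
gripper_force: 0.0
```

>>> drive_tool:
  plan:
    - [-0.0284,0.0101,0,0,0,0,1]
    - [-0.0284,0.0101,0,0,0,0,1]
    - [-0.0284,0.0101,0,0,0,0,1]
    - [0,0,0.04,0,0,0,1]
    - [0,0,0.04,0,0,0,1]
    - [0,0,0.02,0,0,0,1]
    - [0,0,0,0,0,0,1]
    - [0,0,0,0,0,0,1]

```text
t: 3.9
tcp_pos: [0.5556, -0.0709, 0.1503]
tool_rot: [0.674, 0.738, -0.0, -0.0]
force: [0.1, 0.5, 1.0]
finger_gap: 1.0
gripper_force: 0.0
```

```bash
python3 - <<'E'
from h import *
s=snap('side'); cv2.imwrite('pics/s1.png',cv2.resize(s['image'][100:320,280:520,::-1],None,fx=2.5,fy=2.5))
print(manip.sense()['tcp_pos'])
E
```

```text
[ 0.55643455 -0.0713222   0.15112922]
```

View pics/s1.png

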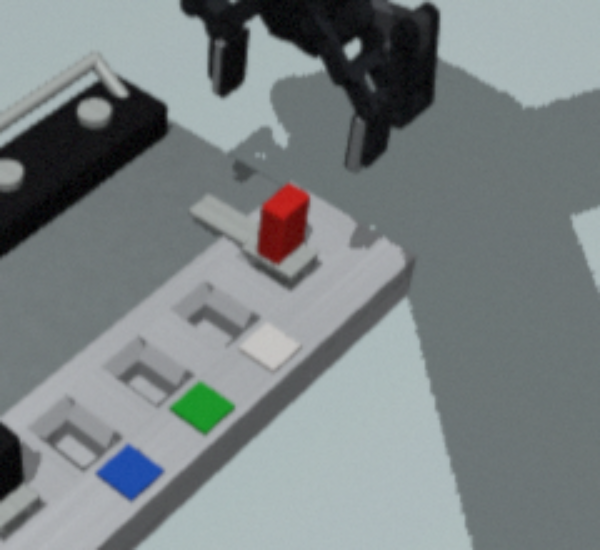

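The open fingers at (225,65) and (365,140) straddle the red knob at (285,215) along the rail's x. I'll descend and grip.

>>> drive_tool:
  plan:
    - [-0.0015,0,0.03,0,0,0,1]
    - [0,0,0.03,0,0,0,1]
    - [0,0,0.02,0,0,0,1]
    - [0,0,0,0,0,0,1]
    - [0,0,0,0,0,0,-1]
    - [0,0,0,0,0,0,-1]
    - [0,0,0,0,0,0,-1]
    - [0,0,0,0,0,0,-1]
    - [0,0,0,0,0,0,-1]
    - [0,0,0,0,0,0,-1]
  newtons: 40

```text
t: 4.95
tcp_pos: [0.5565, -0.0736, 0.0709]
tool_rot: [0.675, 0.738, 0.0, 0.001]
force: [-1.6, 0.5, 7.1]
finger_gap: 0.206
gripper_force: 40.0
```

>>> drive_tool:
  plan:
    - [0,0,-0.005,0,0,0,-1]
    - [0,0,-0.01,0,0,0,-1]
    - [0,0,-0.01,0,0,0,-1]
    - [0,0,-0.01,0,0,0,-1]
    - [0,0,-0.01,0,0,0,-1]
    - [0,0,-0.01,0,0,0,-1]
    - [0,0,0,0,0,0,-1]
    - [0,0,0,0,0,0,-1]

```text
t: 5.75
tcp_pos: [0.5561, -0.0735, 0.1254]
tool_rot: [0.675, 0.738, 0.0, 0.0]
force: [-0.2, -0.9, -1.4]
finger_gap: 0.204
gripper_force: 39.2
```

```bash
python3 - <<'E'
from h import *
s=snap('side'); cv2.imwrite('pics/s2.png',cv2.resize(s['image'][100:320,280:520,::-1],None,fx=2.5,fy=2.5))
P=cloud(s);hsv=cv2.cvtColor(s['image'],cv2.COLOR_RGB2HSV).astype(int)
m=((hsv[...,0]<8)|(hsv[...,0]>172))&(hsv[...,1]>150)&(abs(P[...,1]+.07)<.05)&(P[...,2]>.05)
p=P[m];print(len(p),p.min(0),p.max(0),p.mean(0));print(manip.sense())
E
```

```text
317 [ 0.52504018 -0.0804182   0.0515886 ] [ 0.68154447 -0.04937929  0.19401207] [ 0.55486265 -0.06203708  0.12710062]
{'t': 5.8, 'q': array([-3.30677763e-01,  6.18136928e-01,  1.70238953e+00, -1.65747619e-05,
        8.21333882e-01, -4.18988167e-01]), 'qd': array([-0.00117126,  0.01101024,  0.00575722, -0.0008308 , -0.00159838,
       -0.00075076]), 'tau': array([ 6.47286535e-03, -4.30508780e+01, -1.20861393e+01, -1.81660971e-05,
       -1.74624065e-02, -4.41777115e-05]), 'tcp_pos': array([ 0.55586686, -0.07346466,  0.12496899]), 'tool_rot': array([ 6.75201107e-01,  7.37633681e-01, -5.89825081e-05, -1.20299179e-04]), 'force': array([ 0.33238381,  0.14071016, -1.32459778]), 'ft_torque': array([ 0.0322206 , -0.00390255, -0.00768577]), 'gripper_force': 39.19281005859375, 'finger_gap': 0.20751826827596911}
```

View pics/s2.png

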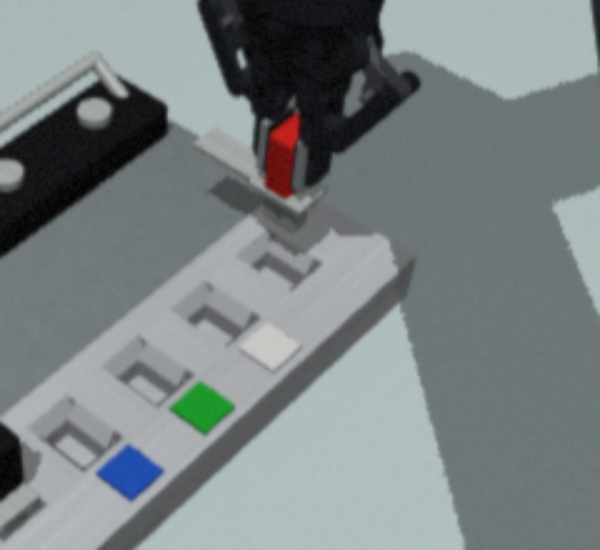

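The stop is level in the grip, with its foot above the vacated notch at (285,265). Now 120 mm along the rail.

>>> drive_tool:
  plan:
    - [0.01,0,0,0,0,0,-1]
    - [0.02,0,0,0,0,0,-1]
    - [0.02,0,0,0,0,0,-1]
    - [0.02,0,0,0,0,0,-1]
    - [0.02,0,0,0,0,0,-1]
    - [0.02,0,0,0,0,0,-1]
    - [0.01,0,0,0,0,0,-1]
    - [0,0,0,0,0,0,-1]
    - [0,0,0,0,0,0,-1]

```text
t: 6.7
tcp_pos: [0.5455, 0.046, 0.1248]
tool_rot: [0.675, 0.738, -0.0, 0.0]
force: [-0.4, -0.5, -0.9]
finger_gap: 0.206
gripper_force: 39.2
```

```bash
python3 - <<'E'
from h import *
s=snap('side'); cv2.imwrite('pics/s3.png',cv2.resize(s['image'][140:330,220:440,::-1],None,fx=3,fy=3))
P=cloud(s);hsv=cv2.cvtColor(s['image'],cv2.COLOR_RGB2HSV).astype(int)
m=((hsv[...,0]<8)|(hsv[...,0]>172))&(hsv[...,1]>150)&(abs(P[...,0]-.545)<.012)&(abs(P[...,1]-.047)<.03)&(P[...,2]>.08)
p=P[m];print(len(p),np.percentile(p,[3,50,97],axis=0).round(4))
print([manip.sense()[k] for k in('tcp_pos','tool_rot','force')])
E
```

```text
309 [[0.535  0.0462 0.1029]
 [0.5441 0.0595 0.13  ]
 [0.5532 0.0615 0.1419]]
[array([0.54563512, 0.04553877, 0.12488247]), array([ 6.75250412e-01,  7.37588542e-01, -8.66945658e-05,  1.25728525e-04]), array([ 0.38794535,  0.75509461, -0.19540964])]
```

View pics/s3.png

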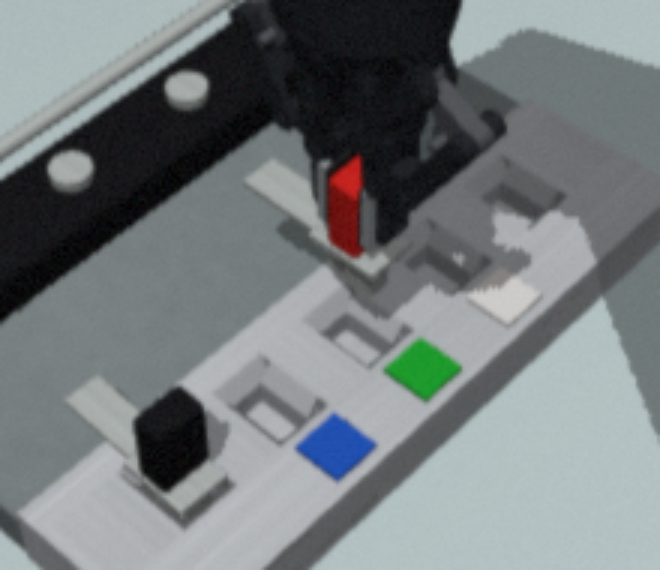

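The stop hangs upright over the middle notch at (355,330), beside the green tab at (423,370). Its knob's +y face is at y≈0.0605, so it is centred at about 0.0465. Lowering it.

>>> drive_tool:
  plan:
    - [0,0,0.007,0,0,0,-1]
    - [0,0,0.007,0,0,0,-1]
    - [0,0,0.006,0,0,0,-1]
    - [0,0,0.005,0,0,0,-1]
    - [0,0,0.005,0,0,0,-1]
    - [0,0,0.005,0,0,0,-1]
    - [0,0,0.005,0,0,0,-1]
    - [0,0,0,0,0,0,-1]

```text
t: 7.55
tcp_pos: [0.545, 0.0461, 0.0843]
tool_rot: [0.675, 0.738, -0.0, -0.001]
force: [0.2, -0.4, -0.6]
finger_gap: 0.206
gripper_force: 39.2
```

>>> drive_tool:
  plan:
    - [0,0,0.004,0,0,0,-1]
    - [0,0,0.003,0,0,0,-1]
    - [0,0,0.003,0,0,0,-1]
    - [0,0,0.002,0,0,0,-1]
    - [0,0,0,0,0,0,-1]
    - [0,0,0,0,0,0,-1]

```text
t: 8.15
tcp_pos: [0.5455, 0.046, 0.073]
tool_rot: [0.675, 0.738, 0.0, 0.0]
force: [0.0, -0.5, -0.9]
finger_gap: 0.207
gripper_force: 39.2
```

>>> drive_tool:
  plan:
    - [0,0,0.001,0,0,0,-1]
    - [0,0,0.0005,0,0,0,-1]
    - [0,0,0,0,0,0,-1]
    - [0,0,0,0,0,0,0]
    - [0,0,0,0,0,0,0.5]
    - [0,0,0,0,0,0,1]
    - [0,0,0,0,0,0,1]
    - [0,0,0,0,0,0,1]
    - [0,0,0,0,0,0,1]

```text
t: 9.05
tcp_pos: [0.5455, 0.046, 0.0715]
tool_rot: [0.675, 0.738, 0.0, 0.0]
force: [-0.0, -0.3, -0.3]
finger_gap: 0.999
gripper_force: 0.0
```

>>> drive_tool:
  plan:
    - [0,0,-0.02,0,0,0,1]
    - [0,0,-0.03,0,0,0,1]
    - [0,0,-0.04,0,0,0,1]
    - [0,0,-0.04,0,0,0,1]
    - [-0.04,0,-0.02,0,0,0,1]
    - [-0.04,0,0,0,0,0,1]
    - [-0.04,0,0,0,0,0,1]
    - [-0.04,0,0,0,0,0,1]
    - [0,0,0,0,0,0,1]
    - [0,0,0,0,0,0,1]

```text
t: 10.05
tcp_pos: [0.5592, -0.1141, 0.2213]
tool_rot: [0.676, 0.737, 0.0, -0.0]
force: [0.6, -0.0, 0.5]
finger_gap: 1.002
gripper_force: 0.0
```

```bash
python3 - <<'E'
from m import *
s=snap('side'); cv2.imwrite('pics/s4.png',cv2.resize(s['image'][140:330,220:440,::-1],None,fx=3,fy=3))
snap('top')
for n in('top','side'):
    s=dict(np.load(n+'.npz'));P=cloud(s);hsv=cv2.cvtColor(s['image'],cv2.COLOR_RGB2HSV).astype(int)
    b=(abs(P[...,0]-.545)<.03)&(s['z_map']>0)
    m=((hsv[...,0]<8)|(hsv[...,0]>172))&(hsv[...,1]>150)&b&(abs(P[...,1]-.047)<.04)&(P[...,2]>.08)
    rect(n,'red',P[m]); print(np.percentile(P[m][:,2],[50,97]))
    m=b&(hsv[...,2]<60)&(abs(P[...,1]-.166)<.03)&(P[...,2]>.08)
    rect(n,'blk',P[m])
E
```

```text
top red 316 [0.5445 0.0469 0.0852] [544.9  46.9] [17.7 26.9] 7.2
[0.08524405 0.08752293]
top blk 337 [0.5349 0.1652 0.0851] [535.  165.7] [17.9 27.4] 3.7
side red 202 [0.5431 0.0493 0.0847] [544.5  48.9] [17.2 27.2] 5.7
[0.08504435 0.08709217]
side blk 251 [0.5328 0.1686 0.0849] [533.7 167.9] [16.9 26. ] 3.6
```

View pics/s4.png

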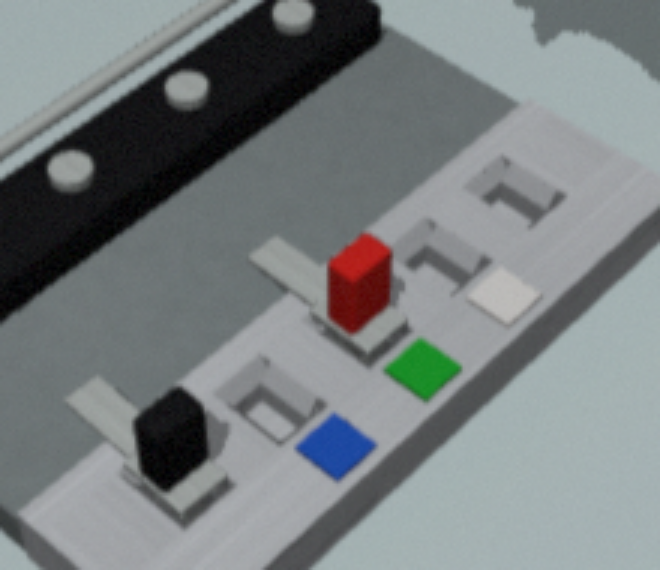

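The red stop stands upright and fully home beside the green tab, with its knob at (360,285). Its knob top is at the same height as the black one (0.085), and the black stop has not moved. Handing in.

```bash
python3 -c "
from station import manip; print(manip.sign_off())"
```

```text
the job is handed in; nothing more can be done
None
```

The red stop is fully home and upright in the notch beside the green tab, the black stop is still in its own notch, and the job was handed in at about 10 s; no verdict came back.

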